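Seat a biscuit carton in the date coder's corner and start the coder

TASK

Push the long biscuit carton along the table until its far long side stands flush against the back rail and its end is flush against the end stop, square in the corner of the date coder; then press the start button fully down and let it go. Only push and press with the fingers: the carton must stay flat on the table, never picked up, and the button must not be pressed before the carton is in its corner. Leave all the other things where they stand.

Things in the scene. Friction and masses are not known exactly. Their poses are not given: they have to be found in the camera images.
- carton: long biscuit carton of brown card with a pale window on top, closed, 110 mm (its x) by 150 mm (its y) by 60 mm high, about 0.2 to 0.45 kg, loose on the table; too wide for the gripper. Origin at the centre of its underside; z up. At the start its +x long side looks roughly towards the rail (within 0.35 rad of the rail's own yaw)
- rail: white plastic back rail, fixed to the table: an upright bar 460 mm long (along its y), 12 mm thick and 30 mm high. Origin at table height, middle of the face towards the robot; x points away from the robot through the rail; y runs along it to the robot's left. The carton belongs on its -x side. A grey print head 65 mm high stands behind it
- end_stop: white plastic end stop fixed square to the rail, same yaw: bar 30 mm high, 12 mm thick, standing out 90 mm from the rail towards the robot (its -x), right of the carton. Origin at table height in the inner corner, where the rail's face meets the stop's face; that face looks along +y and the carton belongs on the +y side. Seated, the carton's centre is at x = -55 mm, y = +75 mm in this frame
- start (a joint): travel of the start button, m: 0 up, 0.006 fully down; it springs back when let go, about 5 N to hold it fully down; counts as pressed from 0.0045
- start_top (a point): centre of the top of the start button, a grey round button 32 mm across on a flat grey plate fixed to the table right of the end stop; pressed straight down
- small_carton: bystander: square carton of the same card, 90 by 90 by 50 mm high, loose; origin at the centre of its underside
- jar: bystander: round jar with steel cap, 52 mm across and 75 mm high, loose; origin at the centre of its underside
- cup: bystander: steel cup, 70 mm across the rim and 85 mm high, loose; origin at the centre of its underside
- tape: bystander: roll of tape lying flat, 90 mm across and 48 mm high, loose; origin at the centre of its underside
- scraper: bystander: spatula with white handle lying flat, 200 mm long along its x, loose; origin under its middle
Not all that is in view belongs to the job. Leave any black look-alike of the carton alone.

How it is judged (in metres and radians):
On the way, in this order (a step that is already met when the one before it is completed fails the run):
1. the carton stands square in the corner, against rail and end stop (x of carton in the frame of rail between -0.059 and -0.045 m and y of carton in the frame of end_stop between 0.065 and 0.079 m and angle between the x axis of carton and the x axis of rail, either way round below 0.05 rad), for 0.2 s.
2. the start button is pressed fully down (value of joint start above 0.0045 m), for 0.05 s.
At the end, for the whole second after the job is handed in: the carton lies flat and still with its long side within 4 mm of the rail and its end within 4 mm of the end stop (measured at the carton's centre lines), square to the rail within 0.05 rad, and the start button has sprung back up (all of step 1 and height (world z) of carton below 0.006 m and angle between carton's own z axis and vertical below 0.05 rad and linear speed of carton below 0.01 m/s and value of joint start below 0.0015 m); the robot touches nothing.
It fails at once if the carton is lifted or tipped (more than 10 mm or 0.15 rad) (height (world z) of carton above 0.01 m or angle between carton's own z axis and vertical above 0.15 rad).
It fails at once if the start button is pressed while the carton is not in its corner (value of joint start above 0.003 m and not (x of carton in the frame of rail between -0.059 and -0.045 m and y of carton in the frame of end_stop between 0.065 and 0.079 m and angle between the x axis of carton and the x axis of rail, either way round below 0.05 rad)).
It fails at once if a bystander is moved more than 20 mm or tipped (distance of any of small_carton, jar, cup, tape, scraper from where it was at the start of the episode above 0.02 m or angle between any of small_carton, jar, cup, tape's own z axis and vertical above 0.3 rad).
It also fails if it takes over 58 s, if anything falls off the work surface, if the arm or the gripper's body presses on something with over 40 N, if the wrist force passes 120 N, or if a joint passes its speed limit or range.

ROBOT

A 6-joint arm with a two-finger parallel gripper is mounted at the origin on the work surface. World frame = base frame: x ahead of the robot, y to its left, z up, the work surface at z = 0. Lengths are in m, angles in degrees, forces in N, time in s.
With the tool pointing down it reaches from about 0.3 to 1 m from the base axis. Payload 5.1 kg.
Tool frame: the origin (TCP) lies on the centre line of the jaws, within the pads' length; the fingertips stand 11 mm ahead of it and the grasp point (between the pads) lies 8 mm behind it; z points along the fingers, y is the line along which they close (so a half turn about z gives the same grasp; the last joint's range is limited). The gripper opens to 95 mm and grips with 3 to 60 N. Pads are 20 mm wide; open, the fingers measure 119 mm over their backs; the gripper's body (75 mm by 180 mm) begins 59 mm behind the grasp point.
Start: joints at [-71.138, 7.093, 94.555, -0, 78.352, -4.733], TCP at [0.26, -0.596, 0.226] pointing down, gripper open.
Joint ranges: [-149.61, 149.61], [-58.7, 133.49], [1.44, 155.28], [-77.14, 257.14], [18.33, 153.61], [-166.67, 166.67]. Speed limits (degrees/s): [147.25, 147.25, 180, 180, 180, 180].

INTERFACE

Orientations are given as [roll, pitch, yaw] about the fixed x, y, z axes, in that order (R = Rz(yaw) Ry(pitch) Rx(roll)).
In Python, from workcell import env, vision gives the robot as it stands.
- The arm moves only by the tool apply_moves, never from a script. Its argument "steps" is a list of rows, each an object with "delta_pos": the shift along the tool's x, y, z normalised to -1 to 1, where 1 is 1 m, a list of three; "delta_rot": the turn, a rotation vector about the tool's x, y, z normalised to -1 to 1, where 1 is 30 degrees, a list of three; "hand": the finger opening in mm, from 0 to 95.1. A call has exactly 5 rows; each row is the pose to reach, as a shift and turn from the pose commanded when the call began, along the tool's axes at that moment; what a row does not reach only later rows make up. A row lasts 1/12 s, in which the tool goes at most 41.7 mm and 7.16 degrees, less where a joint would pass 70% of its speed; a pose out of reach is approached as far as the arm can. A call with a number of a shift or a turn outside -1 to 1 is refused whole. A call with a gripper value outside its range is refused whole. The fingers move at their own pace and stop on an object; the grip force is fixed at half the most. Time passes only in rows, so rows that repeat a pose let the fingers close, or fill a call up. It gives the time, the measured TCP pose, the force, the opening and the grip force at its end, in the units of the state.
- env.get_obs(): the state, without advancing time (a new reading comes with each control period).
- vision.grab_frame(name): name is "scene" or "side" or "wrist"; returns the picture (384x512x3 uint8, red, green, blue); there is no depth.
- vision.camera_model(name): a dict with "K" (3x3 intrinsics, pixels), "dist_coeffs" ([k1, k2, p1, p2, k3] as OpenCV has them; the pictures are not rectified), "cam_to_world" (4x4, takes a point from camera to world coordinates). Camera axes: x right, y up, looking along -z (the intrinsics and any distortion apply to the point x, -y, -z); pixel columns grow to the right and rows downward; lengths in m; the calibration is good to about 2 mm. A picture is of the moment at which its call begins: read the wrist's pose just before it. camera_model takes no time and is no camera call; for the wrist camera it gives the pose at the moment of the call.
- env.job_done(): hands the job in; it is judged then, once.
The state is a dict: "time_s": time; "joints": joint angles; "joint_velocities": joint speeds; "effort": joint torques, N m; "eef_pos": TCP position; "tcp_rot": TCP orientation; "contact_force": force on the tool from outside, world axes, zero at the start; "ft_torque": the same for the moment, N m; "grip_width": finger opening in m; "grip_force": force on a finger pad.
Only numpy, scipy, OpenCV 4.12 (cv2) and the standard library are available. Lean on these libraries where they do the work, as an engineer would, in place of code of your own. Each camera call takes 0.05 s, during which the arm holds its last target. There are 200 camera calls.

## Working session

There is one attempt and no reset: what is moved stays moved. The work goes in short steps, Python scripts to look and compute and a tool call to move; the robot and the scene stay as the last step left them, time stands still between calls to the robot, and variables do not carry over. Pictures are saved under pics/ and viewed, at most 10 in all, crops included, and the job is handed in when it is done.

Besides the shell and the picture viewer there is one more tool, called after "Call:" as a command line: name --argument value ..., lists and objects as JSON in quotes. apply_moves: Moves the arm, as the interface text tells. Scaled input: -1 to 1 covers 1 m each way for a shift and 30 degrees each way for a turn. Its arguments: {"type":"object","properties":{"steps":{"type":"array"}},"required":["steps"]}

```bash
mkdir -p pics; cat > h.py <<'E'
import numpy as np, cv2, json
from workcell import env, vision
def ray(name,px,m=None):
    m=m or vision.camera_model(name)
    K=np.array(m["K"],float);d=np.array(m["dist_coeffs"],float);T=np.array(m["cam_to_world"],float)
    u=cv2.undistortPoints(np.array(px,float).reshape(-1,1,2),K,d).reshape(-1,2)
    D=np.c_[u[:,0],-u[:,1],-np.ones(len(u))]@T[:3,:3].T
    return T[:3,3],D
def plane(name,px,z,m=None):
    o,D=ray(name,px,m); return o+D*((z-o[2])/D[:,2])[:,None]
def grab(name,fn):
    im=vision.grab_frame(name); cv2.imwrite("pics/"+fn,im[:,:,::-1]); return im
E
python3 - <<'E'
from h import *
a=grab("scene","s0.png");b=grab("side","d0.png")
for n in("scene","side"): m=vision.camera_model(n);print(n,np.round(m["cam_to_world"],3).tolist(),np.round(m["K"],1).tolist())
print(env.get_obs())
E
```

```text
scene [[-0.662, -0.546, 0.513, 1.056], [0.75, -0.49, 0.445, 0.509], [0.008, 0.68, 0.734, 0.88], [0.0, 0.0, 0.0, 1.0]] [[348.3, 0.0, 254.4], [0.0, 348.3, 191.2], [0.0, 0.0, 1.0]]
side [[-0.943, 0.243, -0.229, 0.274], [-0.334, -0.68, 0.652, 0.608], [0.002, 0.691, 0.722, 0.702], [0.0, 0.0, 0.0, 1.0]] [[355.8, 0.0, 254.4], [0.0, 355.8, 187.6], [0.0, 0.0, 1.0]]
{'time_s': 0.1, 'joints': array([-7.11391120e+01,  7.13095184e+00,  9.46246538e+01, -8.87556741e-04,
        7.83493259e+01, -4.73180395e+00]), 'joint_velocities': array([-0.09521368, -0.07380211, -0.16090925,  0.07541916, -0.02961698,
        0.05574547]), 'effort': array([ 4.71395015e-04, -4.18882728e+01, -3.61096394e+01,  7.76826683e-02,
        4.61990456e-02, -6.74250032e-05]), 'eef_pos': array([ 0.25995449, -0.59516789,  0.224513  ]), 'tcp_rot': array([-1.79895354e+02, -7.79000032e-03,  2.35928648e+01]), 'contact_force': array([-0.04141991,  0.73632175, -0.14074887]), 'ft_torque': array([ 0.01050725,  0.06612481, -0.04846811]), 'grip_force': 0.0, 'grip_width': 0.09525575163715497}
```

View pics/s0.png

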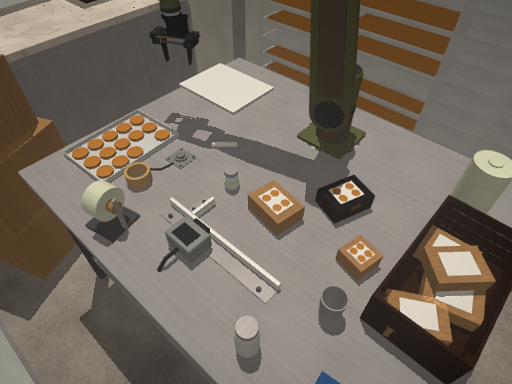

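View pics/d0.png

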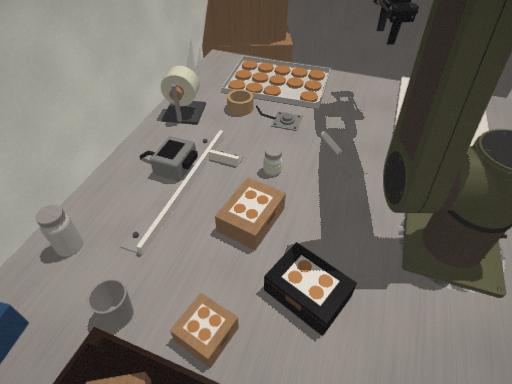

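The scene view shows the carton top at about (276,205), the rail from (172,199) to (278,287), the end stop at (205,208), the jar at (232,179) and the button at (181,157). In the side view the carton is at (250,210), the rail runs (222,133)-(140,247), and the stop is at (225,158). I'll zoom in for the corners.

```bash
python3 - <<'E'
from h import *
a=cv2.imread("pics/s0.png");b=cv2.imread("pics/d0.png")
cv2.imwrite("pics/s1.png",cv2.resize(a[145:295,150:350],None,fx=4,fy=4,interpolation=cv2.INTER_CUBIC))
cv2.imwrite("pics/d1.png",cv2.resize(b[100:250,130:330],None,fx=4,fy=4,interpolation=cv2.INTER_CUBIC))
E
```

```text
(no output)
```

View pics/s1.png

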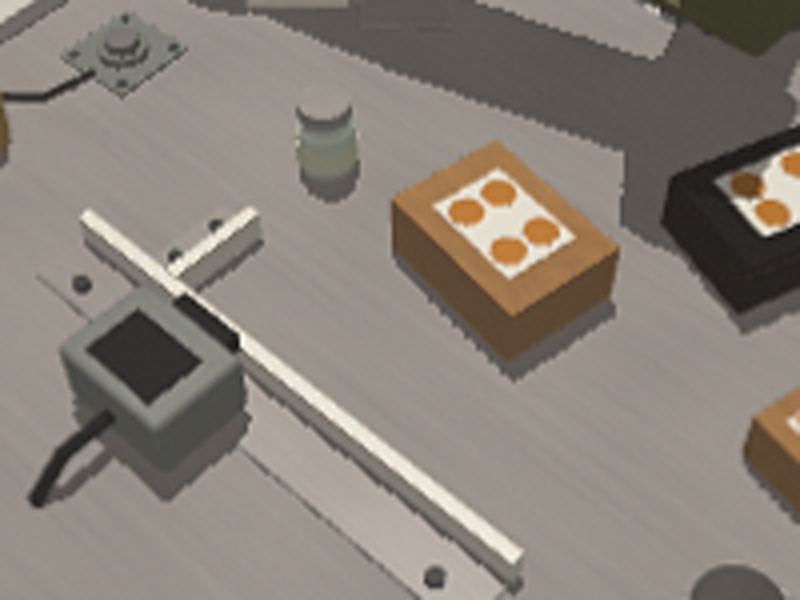

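View pics/d1.png

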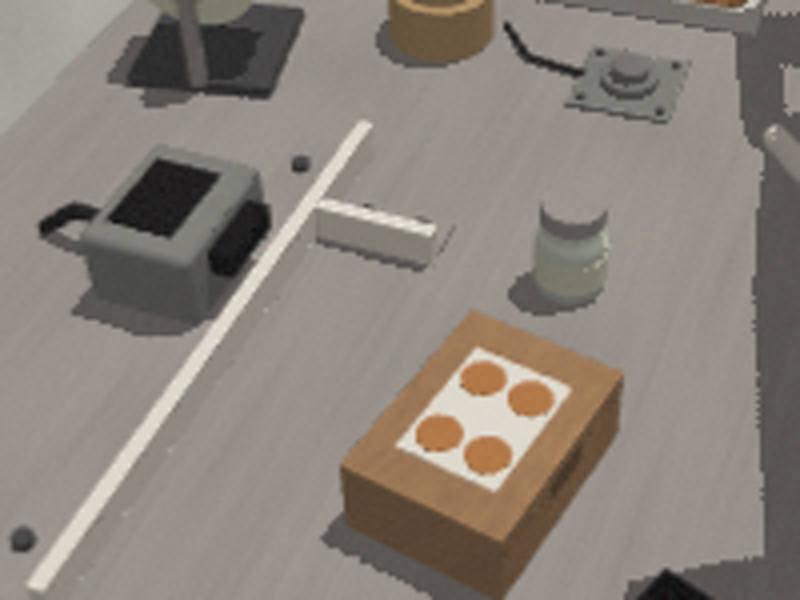

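The crops show the carton's four top corners, the rail's robot-side top edge (scene crop (92,208)-(522,551)), the stop's carton-side top edge ((259,214)-(185,272)) and the button top (123,38). I'll triangulate them across the two views.

```bash
python3 - <<'E'
from h import *
S=dict(cRr=(392,200),cRo=(497,141),cLo=(618,254),cLr=(512,313),railR=(92,208),railL=(522,551),stopTip=(259,214),stopIn=(185,272),btn=(123,38),jar=(325,103))
D=dict(cRr=(475,311),cRo=(622,376),cLo=(502,543),cLr=(343,468),railR=(372,125),railL=(48,590),stopTip=(432,238),stopIn=(318,209),btn=(633,64),jar=(575,208))
H=dict(c=.06,r=.03,s=.03,b=None,j=.075)
P={}
for k in S:
    p=(np.array(S[k])+.5)/4-.5+[150,145]; q=(np.array(D[k])+.5)/4-.5+[130,100]
    o1,d1=ray("scene",[p]);o2,d2=ray("side",[q])
    t=np.linalg.lstsq(np.c_[d1[0],-d2[0]],o2-o1,rcond=None)[0]
    x=(o1+d1[0]*t[0]+o2+d2[0]*t[1])/2
    h=H[k[0]]
    z=[plane("scene",[p],h)[0][:2].round(4),plane("side",[q],h)[0][:2].round(4)] if h else ""
    P[k]=np.mean(z,0) if h else x
    print(k,x.round(4),*z)
for a,b in(("cRr","cLr"),("cRo","cLo"),("railR","railL"),("stopTip","stopIn"),("cRo","cRr"),("cLo","cLr")):
    v=(P[b]-P[a])[:2]; print(a,b,np.linalg.norm(v).round(4),np.degrees(np.arctan2(v[1],v[0])).round(2))
c=np.mean([P[k] for k in("cRr","cLr","cRo","cLo")],0);print("centre",c)
# jar bottom & spatula etc coarse
v=P["railL"]-P["railR"];yy=v/np.linalg.norm(v);xx=np.array([yy[1],-yy[0]])
s=.5*(P["stopTip"]+P["stopIn"])
org=P["railR"]+yy*((s-P["railR"])@yy); print("yaw",np.degrees(np.arctan2(xx[1],xx[0])),"corner",org,"goal",org-.055*xx+.075*yy)
print("carton in corner frame",(c-org)@xx,(c-org)@yy, "jar",(P["jar"]-org)@xx,(P["jar"]-org)@yy, "btn",(P["btn"][:2]-org)@xx,(P["btn"][:2]-org)@yy)
# other things rough
for n,px,z in(("scene",(360,257),.05),("scene",(345,195),.06),("scene",(334,298),.08),("scene",(138,172),.048),("scene",(225,144),.01),("side",(331,143),.01),("side",(237,100),.048)):print(n,px,plane(n,[px],z)[0].round(3))
E
```

```text
cRr [0.5053 0.0012 0.0581] [0.5081 0.005 ] [ 5.046e-01 -1.000e-04]
cRo [0.4002 0.024  0.0596] [0.4013 0.0254] [0.4   0.023]
cLo [0.4289 0.1674 0.0562] [0.4337 0.1722] [0.4276 0.1664]
cLr [0.5322 0.1468 0.0595] [0.5326 0.1471] [0.532 0.147]
railR [ 0.6592 -0.1899  0.0319] [ 0.6587 -0.1906] [ 0.6604 -0.1933]
railL [0.6647 0.2632 0.0293] [0.6657 0.2653] [0.6643 0.2615]
stopTip [ 0.57   -0.0868  0.0284] [ 0.5719 -0.0839] [ 0.5694 -0.0873]
stopIn [ 0.6551 -0.0813  0.0353] [ 0.6533 -0.0833] [ 0.6583 -0.0889]
btn [ 0.496  -0.3468  0.0209]
jar [ 0.471  -0.1047  0.071 ] [ 0.4745 -0.1007] [ 0.4698 -0.1014]
cRr cLr 0.1469 79.83
cRo cLo 0.1482 78.32
railR railL 0.4554 89.31
stopTip stopIn 0.0852 -0.34
cRo cRr 0.1079 -11.63
cLo cLr 0.1041 -12.35
centre [0.4674875 0.08575  ]
yaw -0.6857298536362388 corner [ 0.66081307 -0.08641957] goal [ 0.60671461 -0.01076671]
carton in corner frame -0.19537224669633943 0.1698435299725576 jar -0.18847446606211682 -0.01688729107360004 btn -0.16169073762943822 -0.2623351447976912
scene (360, 257) [0.467 0.389 0.05 ]
scene (345, 195) [0.302 0.238 0.06 ]
scene (334, 298) [0.634 0.405 0.08 ]
scene (138, 172) [ 0.674 -0.353  0.048]
scene (225, 144) [ 0.336 -0.27   0.01 ]
side (331, 143) [ 0.336 -0.273  0.01 ]
side (237, 100) [ 0.671 -0.342  0.048]
```

Call:
apply_moves --steps '[{"delta_pos": [0.02, -0.034, 0], "delta_rot": [0, 0, 0.162], "hand": 95}, {"delta_pos": [0.042, -0.068, 0], "delta_rot": [0, 0, 0.324], "hand": 95}, {"delta_pos": [0.064, -0.102, 0], "delta_rot": [0, 0, 0.486], "hand": 95}, {"delta_pos": [0.085, -0.136, 0], "delta_rot": [0, 0, 0.648], "hand": 95}, {"delta_pos": [0.106, -0.17, 0], "delta_rot": [0, 0, 0.81], "hand": 95}]'

```text
time_s: 0.52
eef_pos: [0.289, -0.3954, 0.2248]
tcp_rot: [-179.9, 0.0, -1.0]
contact_force: [1.8, 0.5, 0.1]
grip_width: 0.0951
grip_force: 0.0
```

```bash
cat >> h.py <<'E'
from scipy.spatial.transform import Rotation as Ro
def to(p,yaw):
    o=env.get_obs();R=Ro.from_euler("xyz",o["tcp_rot"],degrees=True)
    Rt=Ro.from_euler("xyz",[180,0,yaw],degrees=True)
    print("t",round(o["time_s"],2),"pos",o["eef_pos"].round(4),"rot",o["tcp_rot"].round(2),"F",o["contact_force"].round(1))
    print("dpos",R.inv().apply(np.array(p)-o["eef_pos"]).round(4),"drot/30",((R.inv()*Rt).as_rotvec(degrees=True)/30).round(3))
E
python3 - <<'E'
from h import *
to([.36,.08,.226],-.7)
print(plane("side",[(298,247),(353,285),(326,325),(266,281)],.06)[:,:2].round(3).tolist())
E
```

```text
t 0.52 pos [ 0.289  -0.3954  0.2248] rot [-1.7993e+02  3.0000e-02 -9.8000e-01] F [1.8 0.5 0.1]
dpos [ 0.0629 -0.4765 -0.0007] drot/30 [-0.002  0.001 -0.009]
[[0.33, 0.164], [0.206, 0.215], [0.24, 0.311], [0.37, 0.264]]
```

Call:
apply_moves --steps '[{"delta_pos": [0.006, -0.04, 0], "delta_rot": [0, 0, 0], "hand": 95}, {"delta_pos": [0.012, -0.08, 0], "delta_rot": [0, 0, 0], "hand": 95}, {"delta_pos": [0.018, -0.12, 0], "delta_rot": [0, 0, 0], "hand": 95}, {"delta_pos": [0.024, -0.16, 0], "delta_rot": [0, 0, 0], "hand": 95}, {"delta_pos": [0.03, -0.2, 0], "delta_rot": [0, 0, 0], "hand": 95}]'

```text
time_s: 0.93
eef_pos: [0.3212, -0.1959, 0.2252]
tcp_rot: [-180.0, 0.0, -0.8]
contact_force: [1.2, 0.1, -0.6]
grip_width: 0.0949
grip_force: 0.0
```

Call:
apply_moves --steps '[{"delta_pos": [0.007, -0.04, 0], "delta_rot": [0, 0, 0], "hand": 95}, {"delta_pos": [0.014, -0.08, 0], "delta_rot": [0, 0, 0], "hand": 95}, {"delta_pos": [0.02, -0.12, 0], "delta_rot": [0, 0, 0], "hand": 95}, {"delta_pos": [0.027, -0.16, 0], "delta_rot": [0, 0, 0], "hand": 95}, {"delta_pos": [0.034, -0.2, 0], "delta_rot": [0, 0, 0], "hand": 95}]'

```text
time_s: 1.35
eef_pos: [0.3577, 0.0037, 0.2255]
tcp_rot: [180.0, -0.1, -0.7]
contact_force: [1.7, -1.0, -0.9]
grip_width: 0.0953
grip_force: 0.0
```

Call:
apply_moves --steps '[{"delta_pos": [0, -0.035, 0], "delta_rot": [0, 0, 0], "hand": 95}, {"delta_pos": [0, -0.07, 0.01], "delta_rot": [0, 0, 0], "hand": 95}, {"delta_pos": [0, -0.076, 0.045], "delta_rot": [0, 0, 0], "hand": 95}, {"delta_pos": [0, -0.076, 0.08], "delta_rot": [0, 0, 0], "hand": 95}, {"delta_pos": [0, -0.076, 0.1], "delta_rot": [0, 0, 0], "hand": 95}]'

```text
time_s: 1.77
eef_pos: [0.3567, 0.0787, 0.1219]
tcp_rot: [180.0, 0.3, -0.5]
contact_force: [-1.2, 0.0, -0.1]
grip_width: 0.095
grip_force: 0.0
```

```bash
python3 - <<'E'
from h import *
to([.365,.08,.026],-.7)
E
```

```text
t 1.77 pos [0.3567 0.0787 0.1219] rot [179.98   0.26  -0.53] F [-1.2  0.  -0.1]
dpos [ 0.0087 -0.0014  0.0958] drot/30 [0.001 0.009 0.006]
```

Call:
apply_moves --steps '[{"delta_pos": [0.004, 0, 0.035], "delta_rot": [0, 0, 0], "hand": 95}, {"delta_pos": [0.006, 0, 0.07], "delta_rot": [0, 0, 0], "hand": 95}, {"delta_pos": [0.008, 0, 0.09], "delta_rot": [0, 0, 0], "hand": 95}, {"delta_pos": [0.012, 0, 0.094], "delta_rot": [0, 0, 0], "hand": 95}, {"delta_pos": [0.022, 0, 0.094], "delta_rot": [0, 0, 0], "hand": 95}]'

```text
time_s: 2.18
eef_pos: [0.3786, 0.0774, 0.0294]
tcp_rot: [180.0, 0.3, -0.7]
contact_force: [0.2, 0.5, 0.4]
grip_width: 0.095
grip_force: 0.0
```

Call:
apply_moves --steps '[{"delta_pos": [0.009, 0, 0], "delta_rot": [0, 0, 0], "hand": 95}, {"delta_pos": [0.018, 0, 0], "delta_rot": [0, 0, 0], "hand": 95}, {"delta_pos": [0.027, 0, 0], "delta_rot": [0, 0, 0], "hand": 95}, {"delta_pos": [0.036, 0, 0], "delta_rot": [0, 0, 0], "hand": 95}, {"delta_pos": [0.045, 0, 0], "delta_rot": [0, 0, 0], "hand": 95}]'

```text
time_s: 2.6
eef_pos: [0.4269, 0.0769, 0.0323]
tcp_rot: [-180.0, 0.0, -0.7]
contact_force: [-4.9, -0.1, 3.8]
grip_width: 0.0949
grip_force: 2.2
```

Call:
apply_moves --steps '[{"delta_pos": [0.009, 0, 0], "delta_rot": [0, 0, 0], "hand": 95}, {"delta_pos": [0.018, 0, 0], "delta_rot": [0, 0, 0], "hand": 95}, {"delta_pos": [0.027, 0, 0], "delta_rot": [0, 0, 0], "hand": 95}, {"delta_pos": [0.036, 0, 0], "delta_rot": [0, 0, 0], "hand": 95}, {"delta_pos": [0.045, 0, 0], "delta_rot": [0, 0, 0], "hand": 95}]'

```text
time_s: 3.02
eef_pos: [0.4719, 0.0764, 0.0317]
tcp_rot: [-180.0, 0.0, -0.7]
contact_force: [-4.8, 0.5, 3.8]
grip_width: 0.0952
grip_force: 2.2
```

```bash
python3 - <<'E'
from h import *
to([.541,.08,.026],-.7)
E
```

```text
t 3.02 pos [0.4719 0.0764 0.0317] rot [-1.8e+02  2.0e-02 -7.0e-01] F [-4.8  0.5  3.8]
dpos [ 0.0691 -0.0044  0.0056] drot/30 [-0.     0.001 -0.   ]
```

Call:
apply_moves --steps '[{"delta_pos": [0.009, 0, 0], "delta_rot": [0, 0, 0], "hand": 95}, {"delta_pos": [0.018, 0, 0], "delta_rot": [0, 0, 0], "hand": 95}, {"delta_pos": [0.027, 0, 0], "delta_rot": [0, 0, 0], "hand": 95}, {"delta_pos": [0.036, 0, 0], "delta_rot": [0, 0, 0], "hand": 95}, {"delta_pos": [0.045, 0, 0], "delta_rot": [0, 0, 0], "hand": 95}]'

```text
time_s: 3.43
eef_pos: [0.517, 0.0758, 0.0316]
tcp_rot: [-180.0, 0.0, -0.7]
contact_force: [-4.0, 0.3, 4.2]
grip_width: 0.0949
grip_force: 2.5
```

Call:
apply_moves --steps '[{"delta_pos": [0.004, 0, 0], "delta_rot": [0, 0, 0], "hand": 95}, {"delta_pos": [0.008, 0, 0], "delta_rot": [0, 0, 0], "hand": 95}, {"delta_pos": [0.011, 0, 0], "delta_rot": [0, 0, 0], "hand": 95}, {"delta_pos": [0.014, 0, 0], "delta_rot": [0, 0, 0], "hand": 95}, {"delta_pos": [0.017, 0, 0], "delta_rot": [0, 0, 0], "hand": 95}]'

```text
time_s: 3.85
eef_pos: [0.5331, 0.0756, 0.0315]
tcp_rot: [180.0, 0.0, -0.7]
contact_force: [-3.8, 0.1, 3.0]
grip_width: 0.095
grip_force: 1.8
```

Call:
apply_moves --steps '[{"delta_pos": [0.002, 0, 0], "delta_rot": [0, 0, 0], "hand": 95}, {"delta_pos": [0.004, 0, 0], "delta_rot": [0, 0, 0], "hand": 95}, {"delta_pos": [0.006, 0, 0], "delta_rot": [0, 0, 0], "hand": 95}, {"delta_pos": [0.007, 0, 0], "delta_rot": [0, 0, 0], "hand": 95}, {"delta_pos": [0.008, 0, 0], "delta_rot": [0, 0, 0], "hand": 95}]'

```text
time_s: 4.27
eef_pos: [0.5411, 0.0755, 0.0316]
tcp_rot: [180.0, 0.0, -0.7]
contact_force: [-3.3, -0.6, 0.9]
grip_width: 0.095
grip_force: 1.4
```

```bash
python3 - <<'E'
from h import *
b=grab("scene","s2.png");cv2.imwrite("pics/s2c.png",cv2.resize(b[150:300,150:350],None,fx=4,fy=4,interpolation=cv2.INTER_CUBIC))
to([.541,.08,.026],-.7)
E
```

```text
t 4.32 pos [0.5414 0.0755 0.0316] rot [ 1.8e+02 -3.0e-02 -7.1e-01] F [-2.1 -0.8  0.5]
dpos [-0.0004 -0.0045  0.0056] drot/30 [ 0.    -0.001 -0.   ]
```

View pics/s2c.png

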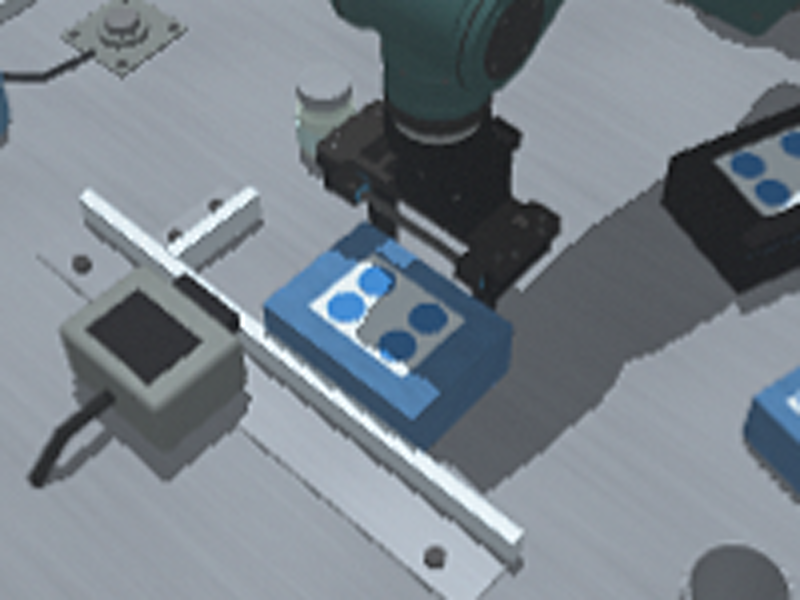

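The crop (colours swapped) shows the carton square and nearly at the rail, its left rail-side corner near (420,425). The force is still only sliding friction, so I'll keep pushing until it rises.

Call:
apply_moves --steps '[{"delta_pos": [0.002, 0, 0], "delta_rot": [0, 0, 0], "hand": 95}, {"delta_pos": [0.004, 0, 0], "delta_rot": [0, 0, 0], "hand": 95}, {"delta_pos": [0.005, 0, 0], "delta_rot": [0, 0, 0], "hand": 95}, {"delta_pos": [0.006, 0, 0], "delta_rot": [0, 0, 0], "hand": 95}, {"delta_pos": [0.006, 0, 0], "delta_rot": [0, 0, 0], "hand": 95}]'

```text
time_s: 4.73
eef_pos: [0.5412, 0.0755, 0.0316]
tcp_rot: [180.0, 0.9, -0.7]
contact_force: [-25.0, -0.2, 20.9]
grip_width: 0.095
grip_force: 13.1
```

Call:
apply_moves --steps '[{"delta_pos": [-0.012, 0, 0], "delta_rot": [0, 0, 0], "hand": 95}, {"delta_pos": [-0.03, 0, 0], "delta_rot": [0, 0, 0], "hand": 95}, {"delta_pos": [-0.04, 0, -0.025], "delta_rot": [0, 0, 0], "hand": 80}, {"delta_pos": [-0.04, 0, -0.065], "delta_rot": [0, 0, 0], "hand": 70}, {"delta_pos": [-0.04, 0, -0.1], "delta_rot": [0, 0, 0], "hand": 70}]'

```text
time_s: 5.15
eef_pos: [0.5064, 0.0759, 0.1323]
tcp_rot: [-180.0, -0.0, -0.7]
contact_force: [1.7, 0.6, -1.1]
grip_width: 0.0799
grip_force: 0.0
```

```bash
python3 - <<'E'
from h import *
f=lambda p:[(np.array(q)+.5)/4-.5+[150,150] for q in p]
im=cv2.imread("pics/s2.png")
print(plane("scene",f([(430,410),(512,330),(266,300),(362,222)]),.06)[:,:2].round(3).tolist())
to([.606,.24,.13],89.3)
E
```

```text
[[0.65, 0.169], [0.559, 0.168], [0.658, 0.016], [0.556, 0.017]]
t 5.15 pos [0.5064 0.0759 0.1323] rot [-180.     -0.     -0.71] F [ 1.7  0.6 -1.1]
dpos [ 0.0975 -0.1653  0.0023] drot/30 [ 0. -0. -3.]
```

Call:
apply_moves --steps '[{"delta_pos": [0.02, -0.026, 0], "delta_rot": [0, 0, -0.22], "hand": 70}, {"delta_pos": [0.04, -0.052, 0], "delta_rot": [0, 0, -0.44], "hand": 70}, {"delta_pos": [0.06, -0.078, 0], "delta_rot": [0, 0, -0.66], "hand": 70}, {"delta_pos": [0.08, -0.104, 0], "delta_rot": [0, 0, -0.88], "hand": 70}, {"delta_pos": [0.098, -0.13, 0], "delta_rot": [0, 0, -1.0], "hand": 70}]'

```text
time_s: 5.57
eef_pos: [0.6086, 0.2061, 0.1322]
tcp_rot: [179.9, -0.2, 29.6]
contact_force: [-0.1, -0.8, 0.8]
grip_width: 0.0699
grip_force: 0.0
```

Call:
apply_moves --steps '[{"delta_pos": [0, 0, 0], "delta_rot": [0, 0, -0.2], "hand": 70}, {"delta_pos": [0, 0, 0], "delta_rot": [0, 0, -0.4], "hand": 70}, {"delta_pos": [0, 0, 0], "delta_rot": [0, 0, -0.6], "hand": 70}, {"delta_pos": [0, 0, 0], "delta_rot": [0, 0, -0.8], "hand": 70}, {"delta_pos": [0, 0, 0], "delta_rot": [0, 0, -1.0], "hand": 70}]'

```text
time_s: 5.98
eef_pos: [0.6076, 0.205, 0.1318]
tcp_rot: [179.9, -0.1, 59.6]
contact_force: [-0.4, -0.1, 0.7]
grip_width: 0.0698
grip_force: 0.0
```

Call:
apply_moves --steps '[{"delta_pos": [0, 0, 0], "delta_rot": [0, 0, -0.2], "hand": 70}, {"delta_pos": [0, 0, 0], "delta_rot": [0, 0, -0.4], "hand": 70}, {"delta_pos": [0, 0, 0], "delta_rot": [0, 0, -0.6], "hand": 70}, {"delta_pos": [0, 0, 0], "delta_rot": [0, 0, -0.8], "hand": 70}, {"delta_pos": [0, 0, 0], "delta_rot": [0, 0, -1.0], "hand": 70}]'

```text
time_s: 6.4
eef_pos: [0.6076, 0.2048, 0.1319]
tcp_rot: [179.9, -0.0, 89.6]
contact_force: [0.2, 0.4, 0.0]
grip_width: 0.0698
grip_force: 0.0
```

```bash
python3 - <<'E'
from h import *
to([.606,.205,.03],89.3)
f=lambda p:plane("side",p,.06)[:,:2].round(3).tolist()
b=grab("side","d2.png")[:,:,::-1];cv2.imwrite("pics/d2c.png",cv2.resize(b[100:270,110:310],None,fx=3.5,fy=3.5,interpolation=cv2.INTER_CUBIC))
E
```

```text
t 6.4 pos [0.6076 0.2048 0.1319] rot [ 1.7986e+02 -3.0000e-02  8.9580e+01] F [0.2 0.4 0. ]
dpos [ 1.000e-04 -1.800e-03  1.019e-01] drot/30 [ 0.005 -0.001  0.009]
```

View pics/d2c.png

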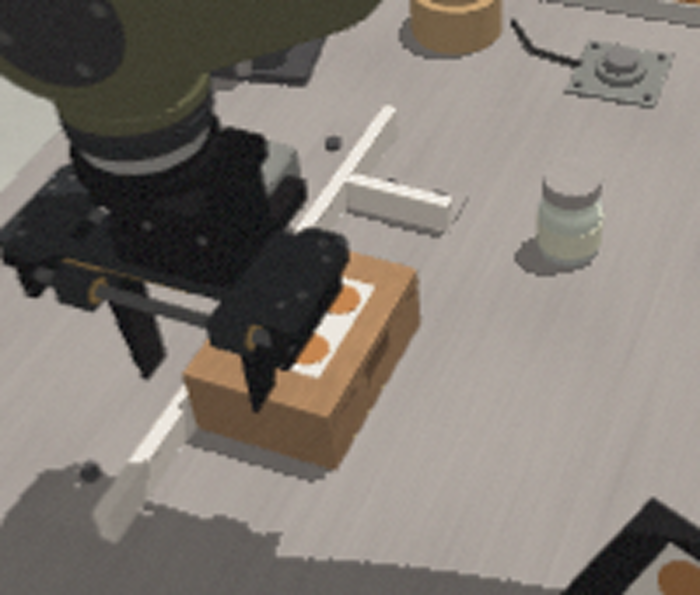

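The carton sits flush and square to the rail, with its left end at around (190-330, 400) in the crop. The gripper is beyond that end, so I'll descend and push towards the stop.

Call:
apply_moves --steps '[{"delta_pos": [0, -0.001, 0.035], "delta_rot": [0, 0, 0.009], "hand": 70}, {"delta_pos": [0, -0.001, 0.07], "delta_rot": [0, 0, 0.009], "hand": 70}, {"delta_pos": [0, -0.001, 0.1], "delta_rot": [0, 0, 0.009], "hand": 70}, {"delta_pos": [-0.008, -0.001, 0.101], "delta_rot": [0, 0, 0.009], "hand": 70}, {"delta_pos": [-0.016, -0.001, 0.101], "delta_rot": [0, 0, 0.009], "hand": 70}]'

```text
time_s: 6.87
eef_pos: [0.6041, 0.188, 0.0287]
tcp_rot: [-179.8, 0.1, 89.0]
contact_force: [0.4, 0.0, 1.4]
grip_width: 0.07
grip_force: 0.0
```

Call:
apply_moves --steps '[{"delta_pos": [-0.008, 0, 0], "delta_rot": [0, 0, 0], "hand": 70}, {"delta_pos": [-0.016, 0, 0], "delta_rot": [0, 0, 0], "hand": 70}, {"delta_pos": [-0.024, 0, 0], "delta_rot": [0, 0, 0], "hand": 70}, {"delta_pos": [-0.032, 0, 0], "delta_rot": [0, 0, 0], "hand": 70}, {"delta_pos": [-0.04, 0, 0], "delta_rot": [0, 0, 0], "hand": 70}]'

```text
time_s: 7.28
eef_pos: [0.6068, 0.1488, 0.0334]
tcp_rot: [179.7, -0.1, 89.0]
contact_force: [-0.6, 5.3, 3.4]
grip_width: 0.0701
grip_force: 2.2
```

Call:
apply_moves --steps '[{"delta_pos": [-0.008, 0, 0], "delta_rot": [0, 0, 0], "hand": 70}, {"delta_pos": [-0.016, 0, 0], "delta_rot": [0, 0, 0], "hand": 70}, {"delta_pos": [-0.024, 0, 0], "delta_rot": [0, 0, 0], "hand": 70}, {"delta_pos": [-0.032, 0, 0], "delta_rot": [0, 0, 0], "hand": 70}, {"delta_pos": [-0.04, 0, 0], "delta_rot": [0, 0, 0], "hand": 70}]'

```text
time_s: 7.7
eef_pos: [0.604, 0.108, 0.0306]
tcp_rot: [-180.0, -0.0, 89.0]
contact_force: [-0.5, 4.6, 3.2]
grip_width: 0.0702
grip_force: 2.2
```

Call:
apply_moves --steps '[{"delta_pos": [-0.007, 0, 0], "delta_rot": [0, 0, 0], "hand": 70}, {"delta_pos": [-0.013, 0, 0], "delta_rot": [0, 0, 0], "hand": 70}, {"delta_pos": [-0.018, 0, 0], "delta_rot": [0, 0, 0], "hand": 70}, {"delta_pos": [-0.022, 0, 0], "delta_rot": [0, 0, 0], "hand": 70}, {"delta_pos": [-0.026, 0, 0], "delta_rot": [0, 0, 0], "hand": 70}]'

```text
time_s: 8.12
eef_pos: [0.6035, 0.0823, 0.0304]
tcp_rot: [-180.0, 0.0, 89.0]
contact_force: [-0.2, 3.6, 2.6]
grip_width: 0.0701
grip_force: 2.0
```

Call:
apply_moves --steps '[{"delta_pos": [-0.002, 0, 0], "delta_rot": [0, 0, 0], "hand": 70}, {"delta_pos": [-0.004, 0, 0], "delta_rot": [0, 0, 0], "hand": 70}, {"delta_pos": [-0.006, 0, 0], "delta_rot": [0, 0, 0], "hand": 70}, {"delta_pos": [-0.008, 0, 0], "delta_rot": [0, 0, 0], "hand": 70}, {"delta_pos": [-0.009, 0, 0], "delta_rot": [0, 0, 0], "hand": 70}]'

```text
time_s: 8.53
eef_pos: [0.6033, 0.0735, 0.0304]
tcp_rot: [-180.0, 0.0, 89.0]
contact_force: [-0.4, 3.6, 1.2]
grip_width: 0.0705
grip_force: 1.7
```

Call:
apply_moves --steps '[{"delta_pos": [-0.002, 0, 0], "delta_rot": [0, 0, 0], "hand": 70}, {"delta_pos": [-0.004, 0, 0], "delta_rot": [0, 0, 0], "hand": 70}, {"delta_pos": [-0.005, 0, 0], "delta_rot": [0, 0, 0], "hand": 70}, {"delta_pos": [-0.006, 0, 0], "delta_rot": [0, 0, 0], "hand": 70}, {"delta_pos": [-0.006, 0, 0], "delta_rot": [0, 0, 0], "hand": 70}]'

```text
time_s: 8.95
eef_pos: [0.6028, 0.0729, 0.0308]
tcp_rot: [-179.9, -0.5, 89.1]
contact_force: [-1.1, 23.0, 2.7]
grip_width: 0.0697
grip_force: 11.0
```

Call:
apply_moves --steps '[{"delta_pos": [0.015, 0, 0], "delta_rot": [0, 0, 0], "hand": 70}, {"delta_pos": [0.035, 0, 0], "delta_rot": [0, 0, 0], "hand": 70}, {"delta_pos": [0.045, 0, -0.03], "delta_rot": [0, 0, 0], "hand": 70}, {"delta_pos": [0.045, 0, -0.07], "delta_rot": [0, 0, 0], "hand": 70}, {"delta_pos": [0.045, 0, -0.105], "delta_rot": [0, 0, 0], "hand": 70}]'

```text
time_s: 9.37
eef_pos: [0.603, 0.1126, 0.1354]
tcp_rot: [-179.8, 0.1, 89.1]
contact_force: [1.2, 0.9, -0.1]
grip_width: 0.0701
grip_force: 0.0
```

Call:
apply_moves --steps '[{"delta_pos": [0.03, 0.02, -0.01], "delta_rot": [0, 0, 0], "hand": 70}, {"delta_pos": [0.05, 0.05, -0.03], "delta_rot": [0, 0, 0], "hand": 70}, {"delta_pos": [0.08, 0.05, -0.05], "delta_rot": [0, 0, 0], "hand": 70}, {"delta_pos": [0.11, 0.05, -0.07], "delta_rot": [0, 0, 0], "hand": 70}, {"delta_pos": [0.14, 0.05, -0.08], "delta_rot": [0, 0, 0], "hand": 70}]'

```text
time_s: 9.78
eef_pos: [0.6578, 0.2522, 0.2179]
tcp_rot: [179.8, 0.1, 89.0]
contact_force: [-0.3, -0.6, 0.3]
grip_width: 0.0696
grip_force: 0.0
```

```bash
python3 - <<'E'
from h import *
to([.505,.05,.21],-.7)
a=grab("scene","s3.png")[:,:,::-1];b=grab("side","d3.png")[:,:,::-1]
A=cv2.resize(a[185:270,155:285],None,fx=6,fy=6,interpolation=cv2.INTER_CUBIC);cv2.imwrite("pics/s3c.png",A)
B=cv2.resize(b[115:215,160:290],None,fx=6,fy=6,interpolation=cv2.INTER_CUBIC);cv2.imwrite("pics/d3c.png",B)
E
```

```text
t 9.78 pos [0.6578 0.2522 0.2179] rot [1.7983e+02 8.0000e-02 8.8960e+01] F [-0.3 -0.6  0.3]
dpos [-0.205  -0.1491  0.0078] drot/30 [ 6.000e-03 -2.000e-03  2.989e+00]
```

View pics/s3c.png

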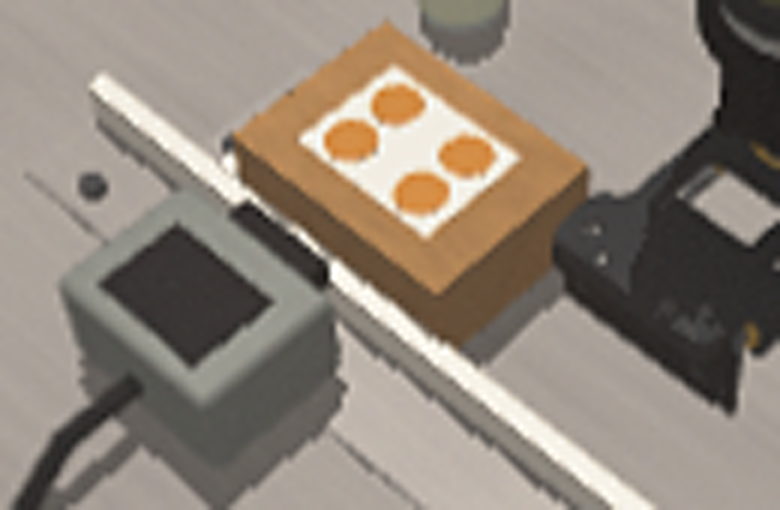

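View pics/d3c.png

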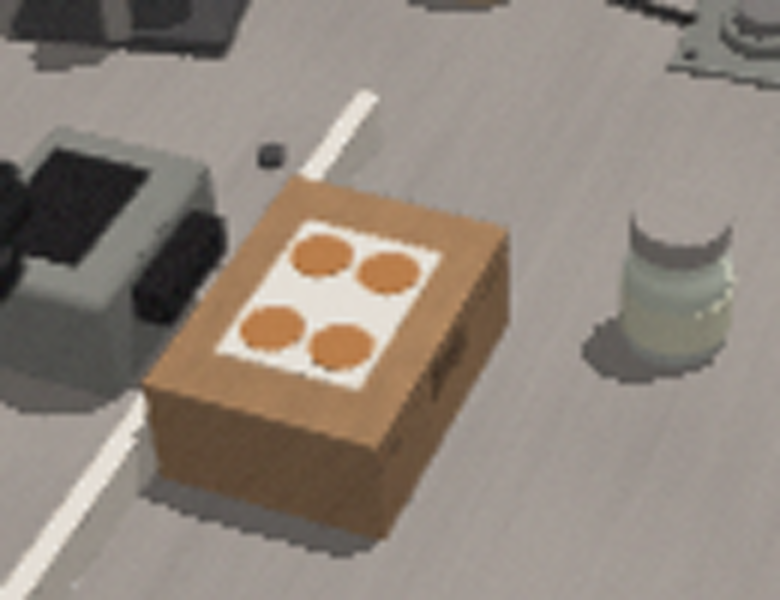

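The carton looks seated in the corner, with scene-crop corners (235,138), (388,20), (588,168), (435,295). A numeric check comes next.

```bash
python3 - <<'E'
from h import *
s=(np.array([(235,138),(388,20),(588,168),(435,295)])+.5)/6-.5+[155,185]
d=(np.array([(297,180),(508,235),(380,447),(148,385)])+.5)/6-.5+[160,115]
s=plane("scene",s,.06)[:,:2];d=plane("side",d,.06)[:,:2]
P=(s+d)/2
print(s.round(4).tolist(),d.round(4).tolist())
for a,b in((0,3),(1,2)):v=P[b]-P[a];print(np.linalg.norm(v).round(3),np.degrees(np.arctan2(v[1],v[0])).round(2))
print("centre",P.mean(0).round(4),s.mean(0).round(4),d.mean(0).round(4))
E
```

```text
[[0.6585, -0.0822], [0.5476, -0.083], [0.5527, 0.0657], [0.6605, 0.0632]] [[0.6544, -0.0864], [0.5471, -0.0829], [0.5499, 0.0601], [0.6572, 0.0597]]
0.146 89.05
0.146 88.46
centre [ 0.6035 -0.0107] [ 0.6048 -0.0091] [ 0.6021 -0.0124]
```

Call:
apply_moves --steps '[{"delta_pos": [-0.034, -0.019, 0], "delta_rot": [0, 0, 0.2], "hand": 70}, {"delta_pos": [-0.068, -0.038, 0], "delta_rot": [0, 0, 0.4], "hand": 70}, {"delta_pos": [-0.102, -0.057, 0], "delta_rot": [0, 0, 0.6], "hand": 70}, {"delta_pos": [-0.136, -0.077, 0], "delta_rot": [0, 0, 0.8], "hand": 70}, {"delta_pos": [-0.17, -0.096, 0], "delta_rot": [0, 0, 1.0], "hand": 70}]'

```text
time_s: 10.3
eef_pos: [0.5556, 0.0809, 0.2139]
tcp_rot: [-179.9, 0.2, 58.7]
contact_force: [1.0, -0.9, 0.2]
grip_width: 0.07
grip_force: 0.0
```

Call:
apply_moves --steps '[{"delta_pos": [0, 0, 0], "delta_rot": [0, 0, 0.2], "hand": 70}, {"delta_pos": [0, 0, 0], "delta_rot": [0, 0, 0.4], "hand": 70}, {"delta_pos": [0, 0, 0], "delta_rot": [0, 0, 0.6], "hand": 70}, {"delta_pos": [0, 0, 0], "delta_rot": [0, 0, 0.8], "hand": 70}, {"delta_pos": [0, 0, 0], "delta_rot": [0, 0, 1.0], "hand": 70}]'

```text
time_s: 10.72
eef_pos: [0.5567, 0.0819, 0.2142]
tcp_rot: [180.0, 0.2, 28.7]
contact_force: [0.3, -0.4, 0.4]
grip_width: 0.07
grip_force: 0.0
```

Call:
apply_moves --steps '[{"delta_pos": [0, 0, 0], "delta_rot": [0, 0, 0.2], "hand": 70}, {"delta_pos": [0, 0, 0], "delta_rot": [0, 0, 0.4], "hand": 70}, {"delta_pos": [0, 0, 0], "delta_rot": [0, 0, 0.6], "hand": 70}, {"delta_pos": [0, 0, 0], "delta_rot": [0, 0, 0.8], "hand": 70}, {"delta_pos": [0, 0, 0], "delta_rot": [0, 0, 0.99], "hand": 70}]'

```text
time_s: 11.13
eef_pos: [0.5568, 0.0821, 0.2141]
tcp_rot: [179.9, 0.1, -1.0]
contact_force: [-0.1, 0.4, 0.7]
grip_width: 0.07
grip_force: 0.0
```

```bash
python3 - <<'E'
from h import *
to([.515,0,.035],-.7)
E
```

```text
t 11.13 pos [0.5568 0.0821 0.2141] rot [ 1.7987e+02  1.4000e-01 -1.0100e+00] F [-0.1  0.4  0.7]
dpos [-0.0399  0.0824  0.1794] drot/30 [ 0.004  0.005 -0.01 ]
```

Call:
apply_moves --steps '[{"delta_pos": [-0.02, 0.035, 0], "delta_rot": [0, 0, -0.01], "hand": 70}, {"delta_pos": [-0.04, 0.07, 0.01], "delta_rot": [0, 0, -0.01], "hand": 70}, {"delta_pos": [-0.041, 0.082, 0.04], "delta_rot": [0, 0, -0.01], "hand": 70}, {"delta_pos": [-0.041, 0.082, 0.08], "delta_rot": [0, 0, -0.01], "hand": 70}, {"delta_pos": [-0.041, 0.082, 0.12], "delta_rot": [0, 0, -0.01], "hand": 70}]'

```text
time_s: 11.55
eef_pos: [0.5153, -0.0003, 0.0947]
tcp_rot: [179.9, -0.1, -0.5]
contact_force: [0.5, 0.8, 0.1]
grip_width: 0.0699
grip_force: 0.0
```

Call:
apply_moves --steps '[{"delta_pos": [0, 0, 0.035], "delta_rot": [0, 0, 0], "hand": 70}, {"delta_pos": [0, 0, 0.06], "delta_rot": [0, 0, 0], "hand": 70}, {"delta_pos": [0.007, 0, 0.06], "delta_rot": [0, 0, 0], "hand": 70}, {"delta_pos": [0.013, 0, 0.06], "delta_rot": [0, 0, 0], "hand": 70}, {"delta_pos": [0.017, 0, 0.06], "delta_rot": [0, 0, 0], "hand": 70}]'

```text
time_s: 11.97
eef_pos: [0.5347, 0.0012, 0.0372]
tcp_rot: [180.0, -0.1, -0.4]
contact_force: [0.1, 0.3, 0.7]
grip_width: 0.0701
grip_force: 0.0
```

Call:
apply_moves --steps '[{"delta_pos": [0.002, 0, 0], "delta_rot": [0, 0, 0], "hand": 70}, {"delta_pos": [0.004, 0, 0], "delta_rot": [0, 0, 0], "hand": 70}, {"delta_pos": [0.006, 0, 0], "delta_rot": [0, 0, 0], "hand": 70}, {"delta_pos": [0.008, 0, 0], "delta_rot": [0, 0, 0], "hand": 70}, {"delta_pos": [0.01, 0, 0], "delta_rot": [0, 0, 0], "hand": 70}]'

```text
time_s: 12.38
eef_pos: [0.5401, 0.0019, 0.0364]
tcp_rot: [180.0, 0.4, -0.4]
contact_force: [-19.1, -0.5, 14.8]
grip_width: 0.0696
grip_force: 9.4
```

Call:
apply_moves --steps '[{"delta_pos": [-0.01, 0, 0], "delta_rot": [0, 0, 0], "hand": 70}, {"delta_pos": [-0.025, 0, 0], "delta_rot": [0, 0, 0], "hand": 70}, {"delta_pos": [-0.025, 0, -0.04], "delta_rot": [0, 0, 0], "hand": 70}, {"delta_pos": [-0.025, 0, -0.08], "delta_rot": [0, 0, 0], "hand": 40}, {"delta_pos": [-0.025, 0, -0.12], "delta_rot": [0, 0, 0], "hand": 0}]'

```text
time_s: 12.8
eef_pos: [0.517, 0.0022, 0.1567]
tcp_rot: [-180.0, -0.0, -0.4]
contact_force: [1.2, -1.2, 0.4]
grip_width: 0.0619
grip_force: 0.0
```

Call:
apply_moves --steps '[{"delta_pos": [0, 0.04, 0], "delta_rot": [0, 0, 0], "hand": 0}, {"delta_pos": [0, 0.08, 0], "delta_rot": [0, 0, 0], "hand": 0}, {"delta_pos": [-0.01, 0.12, 0], "delta_rot": [0, 0, 0], "hand": 0}, {"delta_pos": [-0.02, 0.16, 0], "delta_rot": [0, 0, 0], "hand": 0}, {"delta_pos": [-0.02, 0.2, 0], "delta_rot": [0, 0, 0], "hand": 0}]'

```text
time_s: 13.22
eef_pos: [0.4956, -0.1995, 0.1565]
tcp_rot: [179.9, -0.1, -0.3]
contact_force: [1.5, -0.2, -0.2]
grip_width: 0.0289
grip_force: 0.0
```

Call:
apply_moves --steps '[{"delta_pos": [0, 0.04, 0], "delta_rot": [0, 0, 0], "hand": 0}, {"delta_pos": [0, 0.08, 0], "delta_rot": [0, 0, 0], "hand": 0}, {"delta_pos": [0, 0.12, 0], "delta_rot": [0, 0, 0], "hand": 0}, {"delta_pos": [0, 0.14, 0], "delta_rot": [0, 0, 0], "hand": 0}, {"delta_pos": [0, 0.15, 0], "delta_rot": [0, 0, 0], "hand": 0}]'

```text
time_s: 13.63
eef_pos: [0.4954, -0.3511, 0.1563]
tcp_rot: [179.9, -0.1, -0.5]
contact_force: [-0.0, -0.4, 0.8]
grip_width: 0.0011
grip_force: 0.0
```

```bash
python3 - <<'E'
from h import *
to([.496,-.347,.06],-.7)
E
```

```text
t 13.63 pos [ 0.4954 -0.3511  0.1563] rot [ 1.7989e+02 -1.2000e-01 -5.3000e-01] F [-0.  -0.4  0.8]
dpos [ 0.0003 -0.0043  0.0963] drot/30 [ 0.004 -0.004  0.006]
```

Call:
apply_moves --steps '[{"delta_pos": [0, -0.004, 0.035], "delta_rot": [0, 0, 0], "hand": 0}, {"delta_pos": [0, -0.004, 0.07], "delta_rot": [0, 0, 0], "hand": 0}, {"delta_pos": [0, -0.004, 0.1], "delta_rot": [0, 0, 0], "hand": 0}, {"delta_pos": [0, -0.004, 0.113], "delta_rot": [0, 0, 0], "hand": 0}, {"delta_pos": [0, -0.004, 0.115], "delta_rot": [0, 0, 0], "hand": 0}]'

```text
time_s: 14.05
eef_pos: [0.4936, -0.3414, 0.0371]
tcp_rot: [-179.8, 0.3, -0.3]
contact_force: [-0.1, 0.9, 0.2]
grip_width: 0.0003
grip_force: 0.0
```

```bash
python3 - <<'E'
from h import *
to([.496,-.347,.026],-.7)
b=grab("side","d4.png")[:,:,::-1];cv2.imwrite("pics/d4c.png",cv2.resize(b[85:165,220:340],None,fx=6,fy=6,interpolation=cv2.INTER_CUBIC))
E
```

```text
t 14.05 pos [ 0.4936 -0.3414  0.0371] rot [-179.76    0.27   -0.32] F [-0.1  0.9  0.2]
dpos [0.0025 0.0056 0.011 ] drot/30 [-0.008  0.009  0.013]
```

View pics/d4c.png

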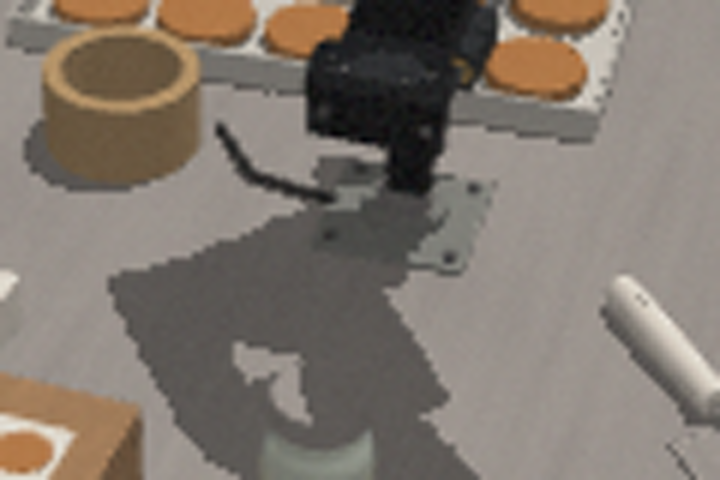

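The closed fingertip at (410,190) sits over the button in the middle of the plate, and the carton is still seated at bottom left. Time to press.

Call:
apply_moves --steps '[{"delta_pos": [0.001, 0.003, 0.003], "delta_rot": [0, 0, 0], "hand": 0}, {"delta_pos": [0.001, 0.003, 0.005], "delta_rot": [0, 0, 0], "hand": 0}, {"delta_pos": [0.001, 0.003, 0.007], "delta_rot": [0, 0, 0], "hand": 0}, {"delta_pos": [0.001, 0.003, 0.009], "delta_rot": [0, 0, 0], "hand": 0}, {"delta_pos": [0.001, 0.003, 0.009], "delta_rot": [0, 0, 0], "hand": 0}]'

```text
time_s: 14.52
eef_pos: [0.4972, -0.3475, 0.0326]
tcp_rot: [179.9, -0.1, -0.4]
contact_force: [0.7, -0.8, 1.5]
grip_width: 0.0006
grip_force: 0.8
```

Call:
apply_moves --steps '[{"delta_pos": [0, 0, 0.002], "delta_rot": [0, 0, 0], "hand": 0}, {"delta_pos": [0, 0, 0.004], "delta_rot": [0, 0, 0], "hand": 0}, {"delta_pos": [0, 0, 0.006], "delta_rot": [0, 0, 0], "hand": 0}, {"delta_pos": [0, 0, 0.008], "delta_rot": [0, 0, 0], "hand": 0}, {"delta_pos": [0, 0, 0.008], "delta_rot": [0, 0, 0], "hand": 0}]'

```text
time_s: 14.93
eef_pos: [0.4973, -0.3476, 0.027]
tcp_rot: [180.0, -0.0, -0.4]
contact_force: [-5.4, 3.5, 19.1]
grip_width: 0.0007
grip_force: 9.2
```

The force is 19 N, well over the 5 N needed, so the button is bottomed. I'll release it and back away.

Call:
apply_moves --steps '[{"delta_pos": [0, 0, 0], "delta_rot": [0, 0, 0], "hand": 0}, {"delta_pos": [0, 0, -0.01], "delta_rot": [0, 0, 0], "hand": 0}, {"delta_pos": [0, 0, -0.03], "delta_rot": [0, 0, 0], "hand": 0}, {"delta_pos": [0, 0, -0.06], "delta_rot": [0, 0, 0], "hand": 0}, {"delta_pos": [0, 0, -0.1], "delta_rot": [0, 0, 0], "hand": 0}]'

```text
time_s: 15.35
eef_pos: [0.4939, -0.3449, 0.1205]
tcp_rot: [-179.7, 0.4, -0.4]
contact_force: [0.6, -0.2, -0.5]
grip_width: 0.0003
grip_force: 0.0
```

Call:
apply_moves --steps '[{"delta_pos": [0, 0, -0.03], "delta_rot": [0, 0, 0], "hand": 0}, {"delta_pos": [0, 0.01, -0.05], "delta_rot": [0, 0, 0], "hand": 0}, {"delta_pos": [0, 0.04, -0.06], "delta_rot": [0, 0, 0], "hand": 0}, {"delta_pos": [0, 0.05, -0.06], "delta_rot": [0, 0, 0], "hand": 0}, {"delta_pos": [0, 0.05, -0.06], "delta_rot": [0, 0, 0], "hand": 0}]'

```text
time_s: 15.77
eef_pos: [0.4957, -0.3986, 0.1836]
tcp_rot: [180.0, -0.0, -0.5]
contact_force: [-0.5, -0.3, -0.9]
grip_width: 0.0006
grip_force: 0.0
```

```bash
python3 - <<'E'
from h import *
b=grab("side","d5.png")[:,:,::-1];cv2.imwrite("pics/d5c.png",cv2.resize(b[85:235,150:350],None,fx=4,fy=4,interpolation=cv2.INTER_CUBIC))
E
```

```text
(no output)
```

View pics/d5c.png

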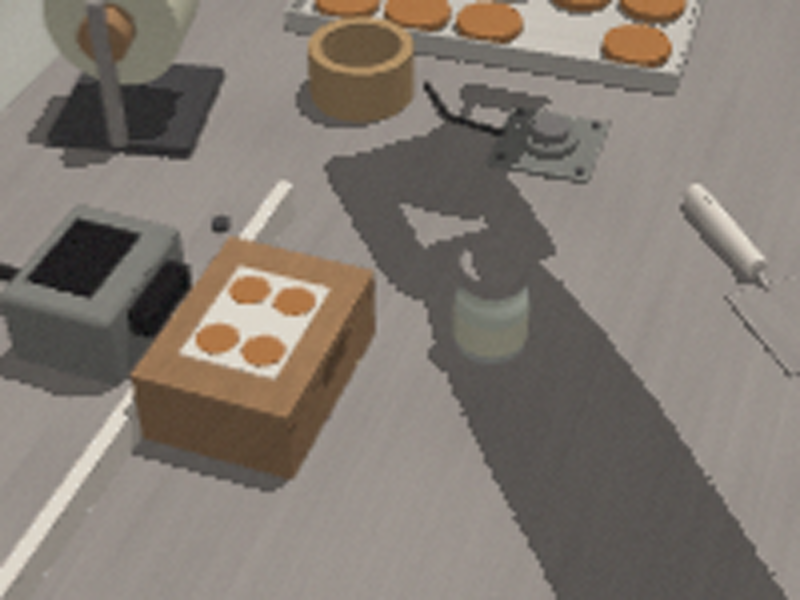

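The carton is seated in the corner (crop about (255,340)), the button is back up at (552,125), and the jar and tape are undisturbed. Handing in.

```bash
python3 -c "
from workcell import env
print(env.job_done())"
```

```text
the job is handed in; nothing more can be done
None
```

The carton is pushed square into the corner against the rail and end stop, the start button was pressed fully down and released, and the job is handed in; the hand-in returned no verdict.

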